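# Hang the keyhole tray on the upright's screw

### The arm

A 7-joint arm with a two-finger parallel gripper is mounted at the origin on a cart in front of the work surface, level with it; the furniture and walls round the work are solid. World frame = base frame: x ahead of the robot, y to its left, z up, the work surface at z = 0. Lengths are in m, angles in degrees, forces in N, time in s.
With the tool pointing down it reaches from about 0.425 to 1.025 m from the base axis. Payload 9.4 kg.
Tool frame: the origin (TCP) lies between the finger pads; the fingertips stand 17 mm ahead of it and the grasp point (between the pads) lies 2 mm behind it; z points along the fingers, y is the line along which they close (so a half turn about z gives the same grasp; the last joint's range is limited). The gripper opens to 85 mm and grips with 20 to 120 N. Pads are 22 mm wide; open, the fingers measure 114 mm over their backs; the gripper's body (76 mm by 85 mm) begins 54 mm behind the grasp point. The pads swing forward as they close: fully open they stand 13 mm farther back than shut.
Start: joints at [59.605, 34.337, -0.143, 91.639, 0.103, 54.024, -4.572], TCP at [0.318, -0.652, 0.248] pointing down, gripper open.
Joint ranges: [-147.43, 147.43], [-19.82, 112.94], [-74.19, 73.91], [6.32, 146.72], [-59.91, 239.91], [6.04, 106.73], [-150.56, 150.56]. Speed limits (degrees/s): [127.2, 127.2, 172.46, 172.46, 180, 180, 180].

### API

Orientations are given as [roll, pitch, yaw] about the fixed x, y, z axes, in that order (R = Rz(yaw) Ry(pitch) Rx(roll)).
In Python, from station import observe, vision, manip gives the robot as it stands. The module is installed in compiled form; this text tells all that it offers.
- The arm moves only by the tool apply_moves, never from a script. Its arguments are lists of equal length, an entry for each row: "translation": the shift along the tool's x, y, z in m, a list of three; "twist": the turn, a rotation vector about the tool's x, y, z in degrees, a list of three; "gripper": the finger opening in m, from 0 to 0.0854. In form: {"translation": [[x, y, z], ...], "twist": [[wx, wy, wz], ...], "gripper": [gripper, ...]}. A call has 1 to 5 rows; each row shifts and turns the commanded pose from where the row before left it, along the tool's axes as they then stand; what a row does not reach is not made up. A row lasts 1/10 s, in which the tool goes at most 50 mm and 8.59 degrees, less where a joint would pass 70% of its speed; a pose out of reach is approached as far as the arm can. A call with a gripper value outside its range is refused whole. The fingers move at their own pace and stop on an object; "grip_force" is the grip in N (left out, the last holds). Time passes only in rows, so rows that do not move let the fingers close. It gives the time, the measured TCP pose, the force, the opening and the grip force at its end, in the units of the state.
- observe(): the state, without advancing time (a new reading comes with each control period).
- vision.read_camera(name): name is "scene" or "side" or "wrist"; returns a dict with "img" (420x560x3 uint8, red, green, blue), "camera_matrix" (3x3 intrinsics, pixels), "view" (4x4, takes a point from world to camera coordinates). Camera axes: x right, y up, looking along -z (the intrinsics and any distortion apply to the point x, -y, -z); pixel columns grow to the right and rows downward; lengths in m; the calibration is good to about 2 mm. A picture is of the moment at which its call begins. There is no depth.
- manip.close_job(): hands the job in; it is judged then, once.
The state is a dict: "time": time; "joint_positions": joint angles; "qd": joint speeds; "effort": joint torques, N m; "position": TCP position; "eef_rot": TCP orientation; "wrist_force": force on the tool from outside, world axes, zero at the start; "moment": the same for the moment, N m; "finger_gap": finger opening in m; "grip_force": force on a finger pad.
Only numpy, scipy, OpenCV 4.12 (cv2) and the standard library are available. Lean on these libraries where they do the work, as an engineer would, in place of code of your own. Each camera call takes 0.05 s, during which the arm holds its last target. There are 200 camera calls.

### The job

Pick up the small blue parts tray by its yellow grip tab and hang it on the upright: pass the keyhole in its back plate over the screw head, push the plate back against the sprung pads, then press it down until the screw sits at the very top of the narrow slot, and let go so that it hangs straight. The screw was set by eye and may stand up to 12 mm above or below the middle of its slot, so feel for it gently: never press tray and upright together with more than 35 N in all their contacts (a steady push of 15 N is safe), never tip the tray over, and leave the other things on the desk where they are.

Things in the scene. Friction and masses are not known exactly. Their poses are not given: they have to be found in the camera images.
- tray_grip (a point): Point to grasp on the blue tray (200 g, stands on the desk at first): the middle of its yellow grip tab, 45 mm above the tray's underside. The tab is 24 mm long (tray x), 10 mm thick (tray y: grip it this way) and ends 62 mm above the underside. Tray axes: x from the open front to the back plate, y to the left as you face the plate, z up.
- tray: The tray; origin on its underside at the rear face of the back plate, 48 mm in x behind the tab's middle; axes as tray_grip. 66 mm deep, 64 mm wide, rim 12 mm high; the upright back plate is 64 mm wide, 98 mm high and 4 mm thick (x from -4 to 0 mm).
- keyhole_round (a point): Centre of the round part (18 mm wide) of the keyhole in the back plate, on the plate's rear face, 58 mm above the tray's underside: 48 mm in x and 13 mm in z from tray_grip. Axes as tray_grip.
- slot_seat (a point): Where the screw's axis lies when the tray is fully hung; on the plate's rear face, 22 mm straight above keyhole_round. The narrow slot, 9.5 mm wide, runs up from the round hole; its closed top edge is 3 mm above this point. Axes as tray_grip.
- screw_nominal (a point): Middle of the vertical height slot in the upright's front face, on that face, 150 mm above the desk. The screw's axis is level with it sideways, but anywhere from 12 mm below to 12 mm above it (screw_axis in the rules is its true axis at the face; it is not measured). Axes: x into the upright, y left as you face it, z up.
- upright: Fixed black panel on a foot, 90 mm wide, 182 mm high, flat front face; origin at the face's bottom middle, axes as screw_nominal. Its steel screw sticks out towards -x: shank 6 mm in diameter, 9 mm long from the face, then a head 14 mm in diameter and 5 mm thick, which ends 14 mm from the face. The screw is clamped and never moves.
- pad_left (a point): Tip of the left rubber pad (8 mm wide) on the upright, at rest 10 mm out from the face, 22 mm left of screw_nominal and level with it. Both pads are sprung, give way at 0.3 N per mm each (damped: 0.4 N more at 10 mm/s), and press the tray's back plate forward against the rear of the screw head; the tray will not drop home by its weight, it must be pressed down.
- pad_right (a point): Tip of the right pad, the same, 22 mm to the right of screw_nominal. For the plate (4 mm) to slide behind the head its rear face must be pressed to between 5 mm from the upright's face and the face itself: 3 to 6 N on the two pads together. Sliding down then takes up to about 6 N.
- eyepiece: Bystander: black eyepiece 34 mm wide, 58 mm high; origin under its centre. Leave it alone.
- objective: Bystander: metal microscope objective with a blue ring, 28 mm wide, 44 mm high; origin under its centre. Leave it alone.
- post: Bystander: steel optical post standing up, 13 mm wide, 81 mm high; origin under its centre. Leave it alone.
- tape: Bystander: white tape roll lying flat, 64 mm wide, 19 mm high; origin under its centre. Leave it alone.
- carton: Bystander: white and blue carton 37x50x72 mm; origin under its centre. Leave it alone.
- cap: Bystander: flat black lens cap, 42 mm wide, 8 mm high; origin under its centre. Leave it alone.
- case: Bystander: black round case, 37 mm wide, 48 mm high; origin under its centre. Leave it alone.
- clamp_fork: Bystander: flat black clamping fork 22x64x8 mm, lying; origin under its centre. Leave it alone.
Not all that is in view belongs to the job. Of the things that look like the tray, the larger one is meant.

How it is judged:
By the outcome, as a careful person would: the job done as asked, in the order asked, and still so for the second after the job is handed in, with the robot touching nothing.
It also fails if it takes over 64 s, if anything falls off the work surface, if the arm or the gripper's body presses on something with over 40 N, if the wrist force passes 120 N, or if a joint passes its speed limit or range.

## Working session

There is one attempt and no reset: what is moved stays moved. The work goes in short steps, Python scripts to look and compute and a tool call to move; the robot and the scene stay as the last step left them, time stands still between calls to the robot, and variables do not carry over. Pictures are saved under pics/ and viewed, at most 10 in all, crops included, and the job is handed in when it is done.

Besides the shell and the picture viewer there is one more tool, called after "Call:" as name(argument=value, ...) on one line, values as JSON. apply_moves: Moves the arm, as the interface text tells. Its arguments: {"type":"object","properties":{"translation":{"type":"array"},"twist":{"type":"array"},"gripper":{"type":"array"},"grip_force":{"type":"number"}},"required":["translation","twist","gripper"]}

```bash
mkdir -p pics
python3 - <<'E'
from station import observe, vision
import cv2,json,numpy as np
s=observe();print({k:np.round(v,3).tolist() for k,v in s.items()})
for n in("scene","side"):
    c=vision.read_camera(n);cv2.imwrite(f"pics/{n}0.png",c["img"][:,:,::-1])
    print(n,c.keys(),c["camera_matrix"],c["view"])
E
```

```text
{'time': 0.0, 'joint_positions': [59.603, 34.383, -0.144, 91.679, 0.104, 54.023, -4.571], 'qd': [-0.063, -0.057, 0.038, 0.068, -0.096, 0.089, 0.033], 'effort': [0.001, -77.645, 1.566, -25.8, 0.012, 0.009, 0.0], 'position': [0.318, -0.651, 0.247], 'eef_rot': [-179.916, 0.009, 26.007], 'wrist_force': [0.034, 0.115, -0.031], 'moment': [0.013, 0.026, -0.019], 'grip_force': 0.0, 'finger_gap': 0.085}
scene dict_keys(['img', 'camera_matrix', 'view']) [[414.1776249    0.         273.29932046]
 [  0.         414.1776249  207.90704272]
 [  0.           0.           1.        ]] [[-0.80852665 -0.588199   -0.01750984  0.55851675]
 [ 0.35043356 -0.50517644  0.78866538 -0.20843679]
 [-0.47273775  0.63152094  0.61457328 -0.78805669]
 [ 0.          0.          0.          1.        ]]
side dict_keys(['img', 'camera_matrix', 'view']) [[417.88101554   0.         279.58161666]
 [  0.         417.88101554 206.33620723]
 [  0.           0.           1.        ]] [[ 0.94508911 -0.32675277 -0.00626142 -0.50348448]
 [ 0.20587317  0.5803626   0.78790576 -0.30602126]
 [-0.2538165  -0.74593021  0.615764   -0.70812125]
 [ 0.          0.          0.          1.        ]]
```

View pics/scene0.png

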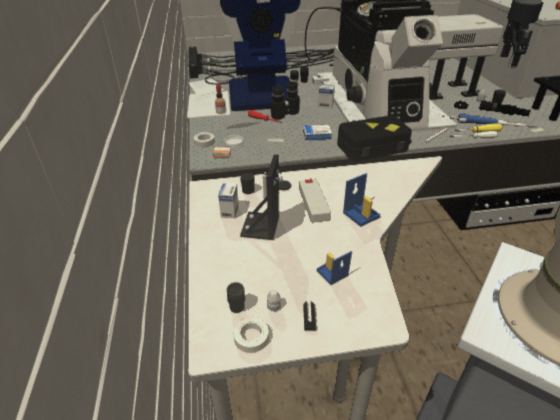

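View pics/side0.png

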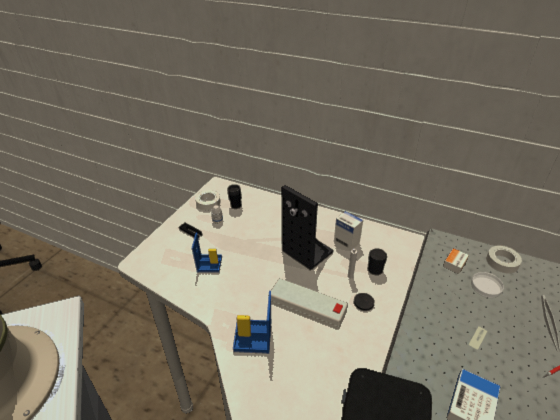

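The scene view has two tray-like things: A at scene (360,205) / side (255,330), and B at scene (337,267) / side (207,258). The upright is at scene (270,200) / side (298,225). I'll enlarge both to measure them.

```bash
cat > h.py <<'E'
import numpy as np,cv2
from station import observe,vision
def P(c):
    return c["camera_matrix"]@np.diag([1,-1,-1])@np.asarray(c["view"])[:3]
def proj(c,p):
    q=P(c)@np.append(p,1);return q[:2]/q[2]
def onz(c,uv,z=0.):
    V=np.asarray(c["view"]);C=-V[:3,:3].T@V[:3,3]
    d=V[:3,:3].T@np.diag([1,-1,-1])@np.linalg.inv(c["camera_matrix"])@np.array([*uv,1]);return C+d*(z-C[2])/d[2]
def tri(c1,a,c2,b):
    X=cv2.triangulatePoints(P(c1),P(c2),np.array(a,float),np.array(b,float));return X[:3,0]/X[3,0]
E
python3 - <<'E'
from h import *
a=vision.read_camera("scene");b=vision.read_camera("side")
for c in(a,b):
    V=np.asarray(c["view"]);print("cam",-V[:3,:3].T@V[:3,3],"base",proj(c,[0,0,0]),"tcp",proj(c,[.318,-.652,.247]))
print(onz(a,(360,215)),onz(b,(255,345)),onz(a,(337,275)),onz(b,(207,268)))
up=lambda c,x,y,w,h,s:cv2.resize(c["img"][y:y+h,x:x+w,::-1],None,fx=s,fy=s,interpolation=cv2.INTER_CUBIC)
cv2.imwrite("pics/sc1.png",up(a,225,145,165,145,4))
cv2.imwrite("pics/si1.png",up(b,180,178,170,190,3))
E
```

```text
cam [0.15207478 0.72089595 0.658485  ] base [566.83802836 317.45481294] tcp [508.52779207  60.2636088 ]
cam [ 0.35910641 -0.51512069  0.67399896] base [-17.5378446  386.92741667] tcp [ 303.33858505 1385.38377594]
[ 0.46215243 -0.0566788   0.        ] [ 0.45896223 -0.07500462  0.        ] [0.40982092 0.15510032 0.        ] [0.41377288 0.14606251 0.        ]
```

View pics/sc1.png

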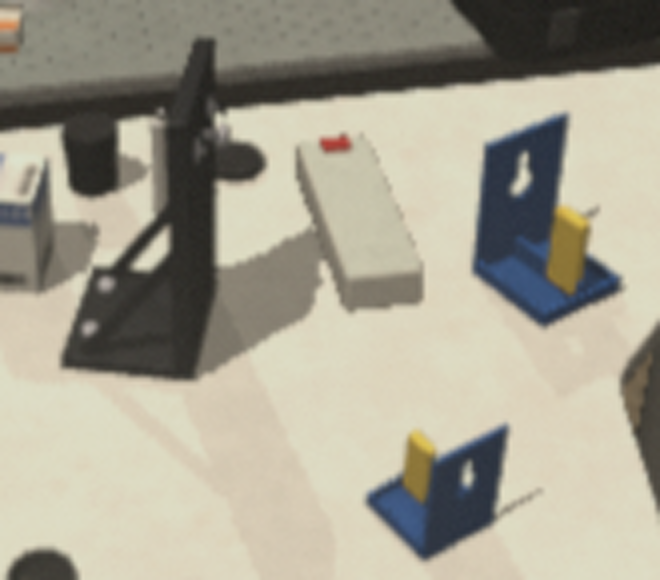

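View pics/si1.png

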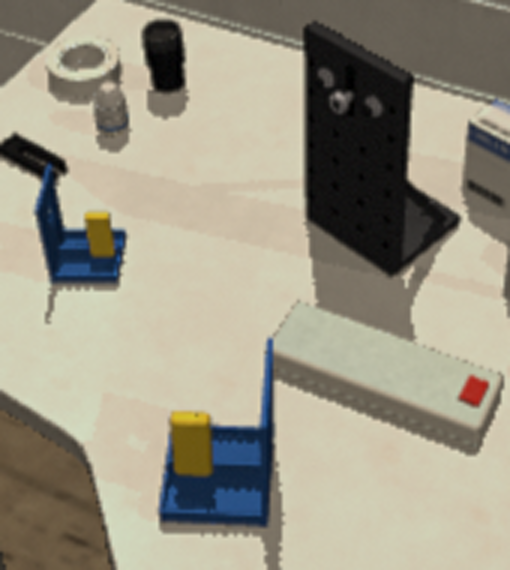

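A is clearly the larger. It's farther from the scene camera yet looks bigger there, and its plate is about 98 mm. B is the decoy. Next I'll fit poses from the crops.

Run:
```python
from h import *
from scipy.optimize import least_squares
a=vision.read_camera("scene");b=vision.read_camera("side")
S=lambda u,v:(225+u/4-.4,145+v/4-.4); D=lambda u,v:(180+u/3-.3,178+v/3-.3)
def fit(obs,x0,free=3):
    def T(q,p):
        c,s=np.cos(q[2]),np.sin(q[2]);return np.array([q[0]+c*p[0]-s*p[1],q[1]+s*p[0]+c*p[1],p[2]])
    f=lambda q:np.concatenate([proj(c,T(q,np.array(p)/1000))-np.array(uv) for c,p,uv in obs])
    r=least_squares(f,x0,loss="soft_l1");print(r.x[:2],np.degrees(r.x[2]));print(f(r.x).reshape(-1,2).round(1).tolist());return r.x,T
tr=[(a,(-2,32,98),S(487,147)),(a,(-2,-32,98),S(567,115)),(a,(0,32,0),S(477,270)),(a,(-66,32,0),S(545,325)),(a,(-66,-32,0),S(620,285)),
(a,(-48,0,62),S(574,213)),(a,(-4,0,58),S(518,187)),
(b,(-66,-32,0),D(162,522)),(b,(0,-32,0),D(268,524)),(b,(-2,-32,98),D(270,340)),(b,(-48,0,62),D(191,415))]
q,T=fit(tr,[.49,-.05,0.]); print("grip",T(q,np.array([-.048,0,.045])))
# yaw-start by two guesses
uo=[(b,(0,45,0),D(308,219)),(b,(0,-45,0),D(391,273)),(b,(0,45,182),D(307,29)),(b,(0,-45,182),D(407,83)),
(a,(0,45,182),S(190,127)),(a,(0,-45,182),S(214,42)),(a,(0,45,0),S(195,378)),
(b,(-10,22,150),D(326,77)),(b,(-10,-22,150),D(373,106))]
print(onz(b,D(350,246)))
q2,T2=fit(uo,[*onz(b,D(350,246))[:2],.8]); print("nom",T2(q2,np.array([0,0,.15])))
for z in range(138,163,4): print(z,proj(b,T2(q2,np.array([-.014,0,z/1000]))).round(1),"obs",D(340,102))
sh=[(n,onz(c,uv)[:2].round(3)) for n,c,uv in [("ctrl",a,(318,195)),("cap",b,(364,301)),("case",b,(377,272)),("post",b,(352,278)),("B",b,(207,270))]];print(sh)
```

```text
[ 0.49176434 -0.06819524] -19.281370037989976
[[-0.0, 0.1], [-0.6, -0.6], [-1.6, 1.0], [-0.2, 1.0], [-0.2, 1.2], [-0.1, 0.3], [0.9, -0.4], [0.3, 0.4], [1.4, -0.2], [-1.6, 27.4], [-0.2, 0.2]]
grip [ 0.44645674 -0.05234528  0.045     ]
[0.60880014 0.10438598 0.        ]
[0.60847169 0.10294926] 27.13631515219335
[[-0.4, -0.2], [1.7, 1.6], [-0.3, -1.3], [0.3, -0.8], [-0.8, -1.5], [-0.5, -2.1], [-0.5, 0.5], [-1.8, 2.0], [-1.3, 1.7]]
nom [0.60847169 0.10294926 0.15      ]
138 [293.1 215.5] obs (293.0333333333333, 211.7)
142 [293.1 214. ] obs (293.0333333333333, 211.7)
146 [293.2 212.4] obs (293.0333333333333, 211.7)
150 [293.2 210.9] obs (293.0333333333333, 211.7)
154 [293.2 209.3] obs (293.0333333333333, 211.7)
158 [293.2 207.7] obs (293.0333333333333, 211.7)
162 [293.3 206.2] obs (293.0333333333333, 211.7)
[('ctrl', array([ 0.593, -0.07 ])), ('cap', array([ 0.696, -0.05 ])), ('case', array([0.761, 0.011])), ('post', array([0.702, 0.014])), ('B', array([0.413, 0.14 ]))]
```

Call:
apply_moves(translation=[[0.029, -0.037, 0], [0.029, -0.037, 0], [0.029, -0.037, 0], [0.029, -0.037, 0], [0.029, -0.037, 0]], twist=[[0, 0, 0], [0, 0, 0], [0, 0, 0], [0, 0, 0], [0, 0, 0]], gripper=[0.085, 0.085, 0.085, 0.085, 0.085])

```text
time: 0.8
position: [0.3672, -0.42, 0.2484]
eef_rot: [180.0, -0.0, 26.0]
wrist_force: [0.5, -0.1, 0.0]
finger_gap: 0.0849
grip_force: 0.0
```

Call:
apply_moves(translation=[[0.029, -0.037, 0], [0.029, -0.037, 0], [0.029, -0.037, 0], [0.029, -0.037, 0], [0.029, -0.037, 0]], twist=[[0, 0, 0], [0, 0, 0], [0, 0, 0], [0, 0, 0], [0, 0, 0]], gripper=[0.06, 0.06, 0.06, 0.06, 0.06])

```text
time: 1.3
position: [0.4164, -0.1902, 0.2486]
eef_rot: [180.0, -0.0, 26.0]
wrist_force: [0.3, 0.1, -0.4]
finger_gap: 0.0599
grip_force: 0.0
```

Call:
apply_moves(translation=[[0.022, -0.028, 0], [0.022, -0.028, 0], [0.022, -0.028, 0], [0.022, -0.028, 0], [0, 0, 0]], twist=[[0, 0, 0], [0, 0, 0], [0, 0, 0], [0, 0, 0], [0, 0, 7.5]], gripper=[0.05, 0.05, 0.05, 0.05, 0.05])

```text
time: 1.8
position: [0.4475, -0.0483, 0.2485]
eef_rot: [-179.9, -0.1, 18.8]
wrist_force: [-0.1, 0.4, -0.7]
finger_gap: 0.0502
grip_force: 0.0
```

Call:
apply_moves(translation=[[0, 0, 0], [0, 0, 0], [0, 0, 0], [0, 0, 0], [0, 0, 0]], twist=[[0, 0, 7.5], [0, 0, 7.5], [0, 0, 7.5], [0, 0, 7.5], [0, 0, 7.5]], gripper=[0.05, 0.05, 0.05, 0.05, 0.05])

```text
time: 2.3
position: [0.4463, -0.0527, 0.2484]
eef_rot: [-180.0, -0.0, -19.3]
wrist_force: [0.5, 0.1, 0.4]
finger_gap: 0.0499
grip_force: 0.0
```

Run:
```python
from h import *
s=observe();print(s["position"],s["eef_rot"],s["joint_positions"])
w=vision.read_camera("wrist");V=np.asarray(w["view"]);print(-V[:3,:3].T@V[:3,3],V[2,:3])
im=w["img"][:,:,::-1].copy()
print("grip top",proj(w,[.4465,-.0523,.062]),"nom face150",proj(w,[.6085,.103,.15]))
cv2.imwrite("pics/w1.png",im)
```

```text
[ 0.44633576 -0.0526627   0.24842233] [-1.79991757e+02 -2.17271868e-02 -1.93018965e+01] [  -4.11119283   15.55695579    4.52001491  126.67208686   -1.97689013
   37.81029575 -107.49644391]
[ 0.51416162 -0.07708896  0.37447658] [ 0.27335982 -0.09639912  0.95706929]
grip top [275.77420568 188.20076519] nom face150 [-84.13809176  46.26279459]
```

View pics/w1.png

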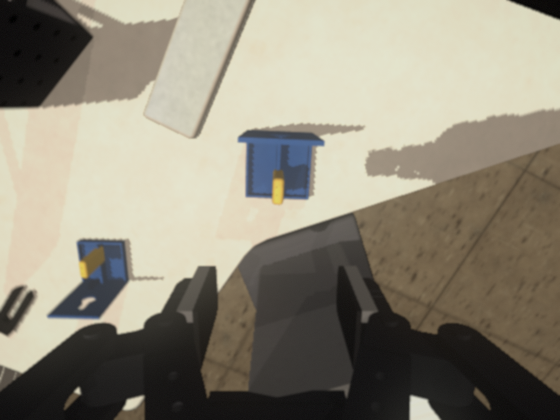

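The wrist view shows tray A's tab top at about (278,191) and its plate top edge from (240,137) to (322,141). B is the small one at (90,270). I'll refine the tab position and yaw from this.

Run:
```python
from h import *
w=vision.read_camera("wrist")
im=w["img"];h=cv2.cvtColor(im,cv2.COLOR_RGB2HSV)
m=cv2.inRange(h,(18,120,150),(35,255,255));m[:, :200]=0
n,l,st,ce=cv2.connectedComponentsWithStats(m);i=1+np.argmax(st[1:,4]);print(st[i],ce[i])
r=cv2.minAreaRect(np.argwhere(l==i)[:,::-1].astype(np.float32));print(r)
print("tab",onz(w,ce[i],.062))
A=onz(w,(240,137),.098);B=onz(w,(322,141),.098);d=A-B;print(A,B,np.hypot(*d[:2]),np.degrees(np.arctan2(-d[0],d[1])))
A=onz(w,(247,197),.012);B=onz(w,(310,198.5),.012);d=A-B;print(np.hypot(*d[:2]),np.degrees(np.arctan2(-d[0],d[1])))
```

```text
[273 178  11  26 253] [277.66403162 190.40711462]
((278.0, 190.5), (25.0, 10.0), 90.0)
tab [ 0.44411043 -0.0531456   0.062     ]
[ 0.49938025 -0.04355275  0.098     ] [ 0.47621598 -0.09930405  0.098     ] 0.06037210009739393 -22.562533897013896
0.06363645114649664 -21.216521942068372
```

Call:
apply_moves(translation=[[-0.001, 0, 0.045], [0, 0, 0.045], [0, 0, 0.045], [0, 0, 0.04], [0, 0, 0.028]], twist=[[0, 0, 1.3], [0, 0, 0], [0, 0, 0], [0, 0, 0], [0, 0, 0]], gripper=[0.05, 0.05, 0.05, 0.05, 0.05])

```text
time: 2.9
position: [0.4447, -0.0521, 0.0431]
eef_rot: [180.0, 0.2, -20.0]
wrist_force: [23.0, -2.0, -3.1]
finger_gap: 0.0503
grip_force: 0.0
```

Call:
apply_moves(translation=[[0, 0, 0], [0, 0, 0], [0, 0, 0], [0, 0, 0], [0, 0, 0]], twist=[[0, 0, 0], [0, 0, 0], [0, 0, 0], [0, 0, 0], [0, 0, 0]], gripper=[0.03, 0.02, 0.015, 0.01, 0.005], grip_force=60)

```text
time: 3.4
position: [0.4465, -0.0525, 0.0469]
eef_rot: [-179.9, -0.2, -20.3]
wrist_force: [-0.1, 0.1, 7.7]
finger_gap: 0.0092
grip_force: 58.4
```

Call:
apply_moves(translation=[[0, 0, 0], [0, 0, 0], [0, 0, 0]], twist=[[0, 0, 0], [0, 0, 0], [0, 0, 0]], gripper=[0.005, 0.005, 0.005], grip_force=60)

```text
time: 3.7
position: [0.4464, -0.0525, 0.0469]
eef_rot: [-179.9, -0.2, -20.3]
wrist_force: [0.2, -0.0, 7.0]
finger_gap: 0.0088
grip_force: 58.4
```

Call:
apply_moves(translation=[[0, 0, -0.006], [0, 0, -0.012], [0, 0, -0.022], [0, 0, -0.024], [0, 0, -0.024]], twist=[[0, 0, 0], [0, 0, 0], [0, 0, 0], [0, 0, 0], [0, 0, 0]], gripper=[0.005, 0.005, 0.005, 0.005, 0.005])

```text
time: 4.2
position: [0.4452, -0.0523, 0.135]
eef_rot: [-180.0, -0.1, -20.3]
wrist_force: [-0.0, 0.3, -2.4]
finger_gap: 0.0094
grip_force: 58.4
```

Call:
apply_moves(translation=[[0, 0, 0], [0, 0, 0], [0, 0, 0], [0, 0, 0], [0, 0, 0]], twist=[[0, 0, -7.9], [0, 0, -7.9], [0, 0, -7.9], [0, 0, -7.9], [0, 0, -7.9]], gripper=[0.005, 0.005, 0.005, 0.005, 0.005])

```text
time: 4.7
position: [0.4454, -0.0524, 0.1343]
eef_rot: [179.9, -0.1, 19.6]
wrist_force: [-1.0, -1.1, -2.2]
finger_gap: 0.0095
grip_force: 58.5
```

Call:
apply_moves(translation=[[0, 0, 0], [0.02, -0.01, 0], [0.02, -0.01, 0], [0.02, -0.01, 0], [0.02, -0.01, 0]], twist=[[0, 0, -7.9], [0, 0, 0], [0, 0, 0], [0, 0, 0], [0, 0, 0]], gripper=[0.005, 0.005, 0.005, 0.005, 0.005])

```text
time: 5.2
position: [0.4987, 0.0202, 0.1343]
eef_rot: [180.0, -0.1, 27.1]
wrist_force: [0.6, -1.1, -2.7]
finger_gap: 0.0093
grip_force: 58.6
```

Run:
```python
from h import *
s=observe();print(s["position"],s["eef_rot"],s["wrist_force"],s["joint_positions"])
a=vision.read_camera("scene");b=vision.read_camera("side")
cv2.imwrite("pics/full.png",b["img"][:,:,::-1])
A=cv2.resize(a["img"][140:290,235:335,::-1],None,fx=4,fy=4,interpolation=cv2.INTER_CUBIC)
B=cv2.resize(b["img"][175:275,225:325,::-1],None,fx=4,fy=4,interpolation=cv2.INTER_CUBIC)
C=np.zeros((600,800,3),np.uint8);C[:600,:400]=A;C[:400,400:]=B
cv2.imwrite("pics/mid.png",C)
```

```text
[0.49869574 0.02022687 0.13431475] [ 1.79950259e+02 -5.45287999e-02  2.71031189e+01] [ 0.62480779 -1.05522048 -2.71891058] [ -2.19822958  29.40805517  -9.29292814 126.38957302  10.94967839
  24.85739707 -83.15896073]
```

View pics/mid.png

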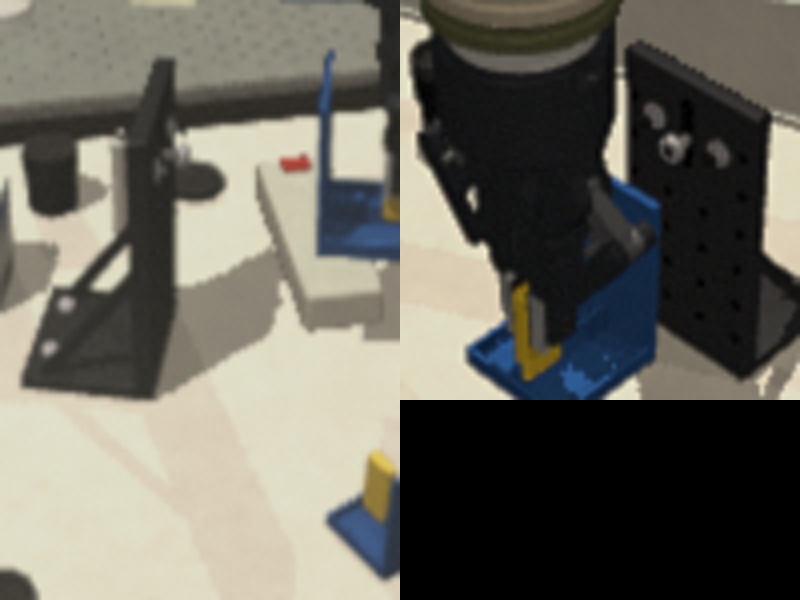

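The side view (right half) shows the pads at mosaic (654,114) and (717,150), and the screw head at (671,149), below pad level. The tray is held level. I'll compute the screw height relative to the pads.

Run:
```python
from h import *
b=vision.read_camera("side");a=vision.read_camera("scene")
th=np.radians(27.1);o=np.array([.6085,.103,0])
U=lambda x,y,z:o+np.array([np.cos(th)*x-np.sin(th)*y,np.sin(th)*x+np.cos(th)*y,z])/1
M=lambda u,v:np.array([225+(u-400)/4,175+v/4])-.4
pl,pr,hd=M(654,114),M(717,150),M(671,149)
for px in(-.004,-.007,-.010):
    d=((pl+pr)/2-(proj(b,U(px,.022,.15))+proj(b,U(px,-.022,.15)))/2)
    e=[np.round(hd-d-proj(b,U(-.014,0,z)),2).tolist() for z in(.138,.142,.146,.150)]
    print(px,d,e)
for p in [(0,.045,.182),(0,-.045,.182),(0,-.045,0)]: print(p,(proj(b,U(*p))-225+0.4)*4*[1,1]+[400,200], )
# tray: plate top corners, held
s=observe();p=s["position"];t=np.radians(s["eef_rot"][2])
Tt=lambda x,y,z:np.array([p[0]+np.cos(t)*x-np.sin(t)*y,p[1]+np.sin(t)*x+np.cos(t)*y,z])
g=lambda q:((proj(b,q)-[225,175]+.4)*4+[400,0]).round(0)
print("plate top right",g(Tt(.048,-.032,.0874+.098)),"bot right",g(Tt(.048,-.032,.0874)),"front left",g(Tt(-.018,.032,.0874)))
print("upr",g(U(0,.045,.182)),g(U(0,-.045,.182)),g(U(0,-.045,0)))
```

```text
-0.004 [-0.65843356 -1.06542389] [[-0.09, -2.56], [-0.12, -1.02], [-0.15, 0.52], [-0.18, 2.07]]
-0.007 [ 0.33691897 -1.73603804] [[-1.09, -1.89], [-1.12, -0.35], [-1.14, 1.19], [-1.17, 2.74]]
-0.01 [ 1.33628795 -2.40935943] [[-2.09, -1.21], [-2.12, 0.32], [-2.14, 1.86], [-2.17, 3.42]]
(0, 0.045, 0.182) [628.44817138  45.61083733]
(0, -0.045, 0.182) [764.18260003 119.86434782]
(0, -0.045, 0) [748.5911599  382.77310682]
plate top right [656. 212.] bot right [654. 366.] front left [463. 372.]
upr [628.  46.] [764. 120.] [749. 383.]
```

Call:
apply_moves(translation=[[0.01, -0.006, 0.001], [0.014, -0.006, 0], [0.014, -0.006, 0], [0.012, -0.0057, 0], [0.0074, 0, 0]], twist=[[0, 0, 0], [0, 0, 0], [0, 0, 0], [0, 0, 0], [0, 0, 0]], gripper=[0.005, 0.005, 0.005, 0.005, 0.005])

```text
time: 5.9
position: [0.5396, 0.069, 0.1322]
eef_rot: [-180.0, -0.0, 27.2]
wrist_force: [0.2, -1.2, -1.8]
finger_gap: 0.009
grip_force: 58.6
```

Call:
apply_moves(translation=[[0, 0, 0], [0, 0, 0]], twist=[[0, 0, 0], [0, 0, 0]], gripper=[0.005, 0.005])

```text
time: 6.1
position: [0.5383, 0.0666, 0.132]
eef_rot: [180.0, 0.1, 27.1]
wrist_force: [-0.3, -0.4, -2.7]
finger_gap: 0.0096
grip_force: 58.6
```

Run:
```python
from h import *
s=observe();print(s["position"],s["eef_rot"],s["wrist_force"])
a=vision.read_camera("scene");b=vision.read_camera("side")
A=cv2.resize(a["img"][145:220,255:305,::-1],None,fx=8,fy=8,interpolation=cv2.INTER_CUBIC)
B=cv2.resize(b["img"][175:250,260:310,::-1],None,fx=8,fy=8,interpolation=cv2.INTER_CUBIC)
C=np.hstack([A,B]);C=np.clip(255*(C/255.)**.6,0,255).astype(np.uint8)
cv2.imwrite("pics/near.png",C)
```

```text
[0.5382659  0.06655636 0.13201624] [1.79996295e+02 5.81361398e-02 2.70911015e+01] [-0.28756925 -0.36436208 -2.70705058]
```

View pics/near.png

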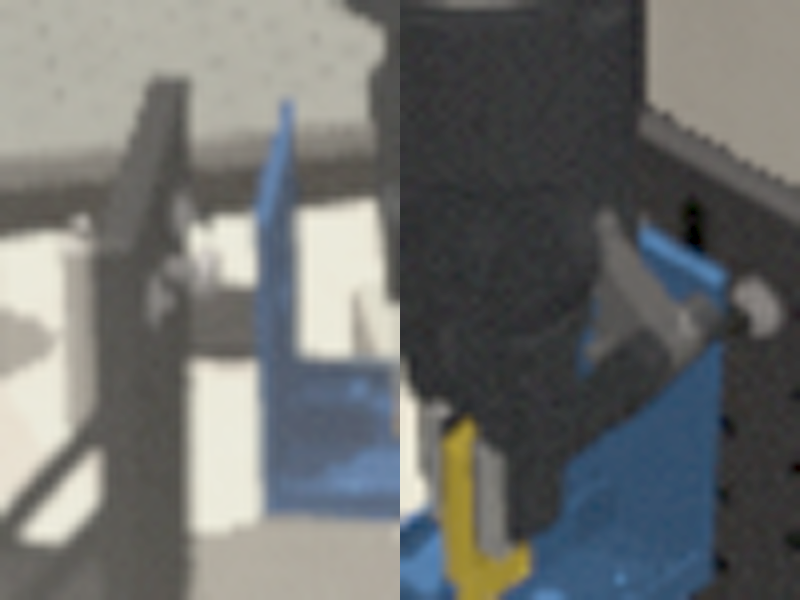

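The scene half shows the pads at (160,298) and (183,213) and the screw head at (208,265). The plate's rear-top edge runs (262,195)–(288,100), parallel to the face. I'll triangulate these.

Run:
```python
from h import *
a=vision.read_camera("scene");b=vision.read_camera("side")
th=np.radians(27.1);o=np.array([.6085,.103,0]);c,s=np.cos(th),np.sin(th)
L=lambda X:(np.array([[c,s,0],[-s,c,0],[0,0,1]])@(X-o)*1000).round(1)
A=lambda u,v:(255+u/8-.45,145+v/8-.45);M=lambda u,v:(225+(u-400)/4-.4,175+v/4-.4)
print("padL",L(tri(a,A(160,298),b,M(654,114))),"padR",L(tri(a,A(183,213),b,M(717,150))),"head",L(tri(a,A(208,265),b,M(671,149))))
print("topL",L(tri(a,A(133,250),b,M(629,45))),"topR",L(tri(a,A(188,82),b,M(768,122))))
p=observe()["position"];print("tcp",L(p))
W=lambda x,y,z:o+np.array([c*x-s*y,s*x+c*y,z])
q=L(p)/1000
for y in(.032,-.032):
  P_=W(q[0]+.048,q[1]+y,p[2]-.0469+.098);print("plate top",y,((proj(a,P_)-[255,145]+.45)*8).round())
P_=W(q[0]+.048,q[1]+.032,p[2]-.0469);print("plate bot",((proj(a,P_)-[255,145]+.45)*8).round())
```

```text
padL [ -3.1  24.1 150.7] padR [ -3.  -18.7 150.6] head [-13.7   1.7 146.9]
topL [  0.7  46.  180.9] topR [  0.6 -45.3 178.7]
tcp [-79.3  -0.6 132.2]
plate top 0.032 [260. 218.]
plate top -0.032 [290.  94.]
plate bot [259. 513.]
```

Call:
apply_moves(translation=[[0.003, -0.001, -0.002], [0.004, -0.001, -0.001], [0.004, 0, 0], [0.002, 0, 0], [0.001, 0, 0]], twist=[[0, 0, 0], [0, 0, 0], [0, 0, 0], [0, 0, 0], [0, 0, 0]], gripper=[0.005, 0.005, 0.005, 0.005, 0.005])

```text
time: 6.8
position: [0.5504, 0.0753, 0.1352]
eef_rot: [180.0, -0.0, 27.1]
wrist_force: [-0.5, -0.2, -2.2]
finger_gap: 0.0094
grip_force: 58.6
```

Call:
apply_moves(translation=[[0.001, 0, 0], [0.001, 0, 0], [0.001, 0, 0], [0, 0, 0]], twist=[[0, 0, 0], [0, 0, 0], [0, 0, 0], [0, 0, 0]], gripper=[0.005, 0.005, 0.005, 0.005])

```text
time: 7.2
position: [0.5529, 0.0765, 0.1353]
eef_rot: [180.0, -0.0, 27.1]
wrist_force: [-0.6, -0.1, -2.2]
finger_gap: 0.0094
grip_force: 58.6
```

```bash
cat >> h.py <<'E'
def st():
    s=observe();th=np.radians(27.1);c,n=np.cos(th),np.sin(th);R=np.array([[c,n,0],[-n,c,0],[0,0,1]])
    print(round(s["time"],1),"tcp_u mm",(R@(np.array(s["position"])-[.6085,.103,0])*1000).round(1),"F_u",(R@np.array(s["wrist_force"])).round(1),"M_u",(R@np.array(s["moment"])).round(2),"rot",np.round(s["eef_rot"],1))
E
python3 -c "from h import *;st()"
```

```text
7.2 tcp_u mm [-61.6   1.7 135.3] F_u [-0.5  0.2 -2.2] M_u [-0.01 -0.01  0.  ] rot [180.   -0.   27.1]
```

Call:
apply_moves(translation=[[0.001, 0, 0], [0.001, 0, 0], [0, 0, 0]], twist=[[0, 0, 0], [0, 0, 0], [0, 0, 0]], gripper=[0.005, 0.005, 0.005])

```text
time: 7.5
position: [0.5547, 0.0774, 0.1352]
eef_rot: [-180.0, 0.0, 27.1]
wrist_force: [-0.9, 0.5, -1.9]
finger_gap: 0.009
grip_force: 58.6
```

Call:
apply_moves(translation=[[0.001, 0, 0], [0.001, 0, 0], [0, 0, 0]], twist=[[0, 0, 0], [0, 0, 0], [0, 0, 0]], gripper=[0.005, 0.005, 0.005])

```text
time: 7.8
position: [0.5563, 0.0782, 0.1352]
eef_rot: [180.0, 0.0, 27.1]
wrist_force: [0.1, -0.9, -1.1]
finger_gap: 0.0087
grip_force: 58.7
```

```bash
python3 -c "from h import *;st()"
```

```text
7.8 tcp_u mm [-57.8   1.7 135.2] F_u [-0.3 -0.8 -1.1] M_u [-0.06  0.21 -0.01] rot [180.    0.   27.1]
```

Call:
apply_moves(translation=[[0.001, 0, 0], [0.001, 0, 0], [0, 0, 0]], twist=[[0, 0, 0], [0, 0, 0], [0, 0, 0]], gripper=[0.005, 0.005, 0.005])

```text
time: 8.1
position: [0.5581, 0.0791, 0.1352]
eef_rot: [180.0, 0.0, 27.1]
wrist_force: [-2.3, -1.1, -1.1]
finger_gap: 0.0093
grip_force: 58.7
```

```bash
python3 -c "
from h import *;st()
vision.read_camera('side');st();vision.read_camera('side');st()"
```

```text
8.1 tcp_u mm [-55.8   1.7 135.2] F_u [-2.5  0.  -1.1] M_u [-0.04  0.46 -0.03] rot [180.    0.   27.1]
8.2 tcp_u mm [-55.8   1.7 135.2] F_u [-2.5 -0.3 -0.7] M_u [-0.04  0.5  -0.06] rot [180.    0.   27.1]
8.2 tcp_u mm [-55.8   1.7 135.2] F_u [-2.5  0.2 -0.9] M_u [-0.06  0.44 -0.04] rot [180.    0.   27.1]
```

Call:
apply_moves(translation=[[0.001, 0, 0], [0.001, 0, 0], [0, 0, 0]], twist=[[0, 0, 0], [0, 0, 0], [0, 0, 0]], gripper=[0.005, 0.005, 0.005])

```text
time: 8.5
position: [0.5598, 0.08, 0.1352]
eef_rot: [180.0, 0.0, 27.1]
wrist_force: [-3.7, -2.5, -1.6]
finger_gap: 0.0093
grip_force: 58.8
```

```bash
python3 -c "
from h import *;st()
vision.read_camera('side');st()"
```

```text
8.5 tcp_u mm [-53.8   1.7 135.2] F_u [-4.4 -0.6 -1.6] M_u [-0.12  0.71 -0.04] rot [180.    0.   27.1]
8.6 tcp_u mm [-53.8   1.7 135.2] F_u [-4.5 -1.6 -1.1] M_u [-0.1   0.68 -0.05] rot [180.    0.   27.1]
```

Run:
```python
from h import *
a=vision.read_camera("scene");b=vision.read_camera("side")
A=cv2.resize(a["img"][145:220,255:305,::-1],None,fx=8,fy=8,interpolation=cv2.INTER_CUBIC)
B=cv2.resize(b["img"][175:250,260:310,::-1],None,fx=8,fy=8,interpolation=cv2.INTER_CUBIC)
C=np.hstack([A,B]);C=np.clip(255*(C/255.)**.6,0,255).astype(np.uint8)
cv2.imwrite("pics/in.png",C)
th=np.radians(27.1);o=np.array([.6085,.103,0]);c,s=np.cos(th),np.sin(th)
W=lambda x,y,z:o+np.array([c*x-s*y,s*x+c*y,z])
for x in(-.004,-.009,-.014): print(x,[((proj(a,W(x,.0017+y,z))-[255,145]+.45)*8).round().tolist() for y,z in((.032,.1863),(-.032,.1863),(.032,.0883))])
```

```text
-0.004 [[155.0, 206.0], [191.0, 82.0], [161.0, 501.0]]
-0.009 [[174.0, 208.0], [209.0, 83.0], [179.0, 503.0]]
-0.014 [[193.0, 209.0], [227.0, 84.0], [196.0, 504.0]]
```

View pics/in.png

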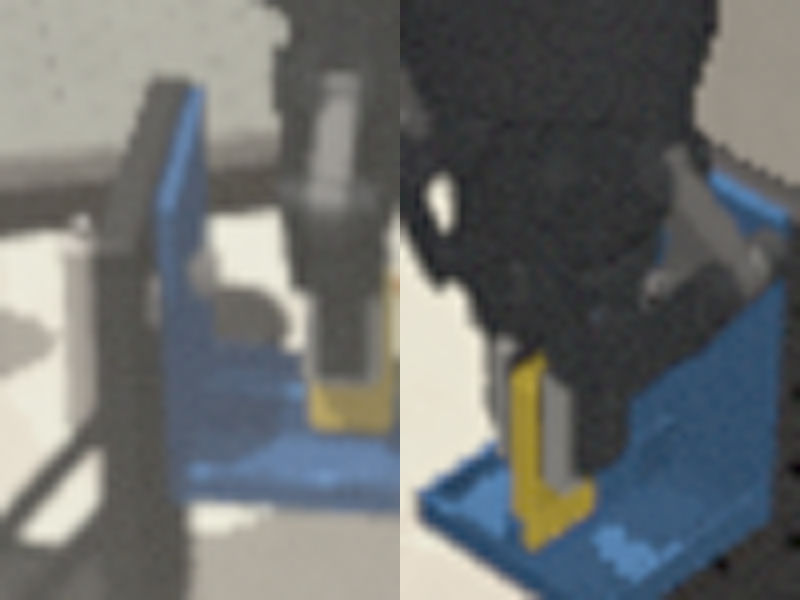

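The screw head now shows in front of the plate at (205,270), so it has passed through the keyhole. The plate's rear face is about 5 mm from the upright. I'll push a little more, then slide down.

Call:
apply_moves(translation=[[0.001, 0, 0], [0.0005, 0, 0], [0, 0, 0], [0, 0, 0.001], [0, 0, 0.001]], twist=[[0, 0, 0], [0, 0, 0], [0, 0, 0], [0, 0, 0], [0, 0, 0]], gripper=[0.005, 0.005, 0.005, 0.005, 0.005])

```text
time: 9.15
position: [0.5614, 0.0809, 0.1333]
eef_rot: [-180.0, -0.0, 27.1]
wrist_force: [-3.6, -1.7, 1.0]
finger_gap: 0.0094
grip_force: 58.8
```

```bash
python3 -c "
from h import *;st()"
```

```text
9.2 tcp_u mm [-52.    1.8 133.3] F_u [-4.   0.1  1. ] M_u [-0.02  0.79 -0.01] rot [-180.    -0.    27.1]
```

Call:
apply_moves(translation=[[0, 0, 0.001], [0, 0, 0.001]], twist=[[0, 0, 0], [0, 0, 0]], gripper=[0.005, 0.005])

```text
time: 9.35
position: [0.5613, 0.0809, 0.1312]
eef_rot: [-180.0, -0.0, 27.1]
wrist_force: [-4.5, -3.0, 0.1]
finger_gap: 0.0096
grip_force: 58.9
```

Call:
apply_moves(translation=[[0, 0, 0.001], [0, 0, 0.001]], twist=[[0, 0, 0], [0, 0, 0]], gripper=[0.005, 0.005])

```text
time: 9.55
position: [0.5613, 0.0808, 0.1292]
eef_rot: [-180.0, 0.0, 27.1]
wrist_force: [-3.8, -2.0, 0.3]
finger_gap: 0.009
grip_force: 58.9
```

```bash
python3 -c "
from h import *;st()"
```

```text
9.6 tcp_u mm [-52.1   1.8 129.2] F_u [-4.3 -0.1  0.3] M_u [ 0.02  0.78 -0.02] rot [-180.     0.    27.1]
```

Call:
apply_moves(translation=[[0, 0, 0.001], [0, 0, 0.001], [0, 0, 0.001]], twist=[[0, 0, 0], [0, 0, 0], [0, 0, 0]], gripper=[0.005, 0.005, 0.005])

```text
time: 9.85
position: [0.5613, 0.0808, 0.1262]
eef_rot: [180.0, 0.0, 27.1]
wrist_force: [-3.1, -1.5, -0.0]
finger_gap: 0.0092
grip_force: 58.9
```

Call:
apply_moves(translation=[[0, 0, 0.001], [0, 0, 0.001], [0, 0, 0.001]], twist=[[0, 0, 0], [0, 0, 0], [0, 0, 0]], gripper=[0.005, 0.005, 0.005])

```text
time: 10.15
position: [0.5613, 0.0808, 0.1232]
eef_rot: [-180.0, 0.0, 27.1]
wrist_force: [-4.0, -2.1, 1.0]
finger_gap: 0.009
grip_force: 58.9
```

```bash
python3 -c "
from h import *;st()"
```

```text
10.2 tcp_u mm [-52.2   1.7 123.2] F_u [-4.5 -0.   1. ] M_u [-0.02  0.77  0.04] rot [-180.     0.    27.1]
```

12 mm down and still smooth. I'll keep going down.

Call:
apply_moves(translation=[[0, 0, 0.001], [0, 0, 0.001], [0, 0, 0.001]], twist=[[0, 0, 0], [0, 0, 0], [0, 0, 0]], gripper=[0.005, 0.005, 0.005])

```text
time: 10.45
position: [0.5613, 0.0808, 0.1201]
eef_rot: [-180.0, 0.0, 27.1]
wrist_force: [-3.6, -3.0, 0.3]
finger_gap: 0.009
grip_force: 58.9
```

Call:
apply_moves(translation=[[0, 0, 0.001], [0, 0, 0.001], [0, 0, 0.001]], twist=[[0, 0, 0], [0, 0, 0], [0, 0, 0]], gripper=[0.005, 0.005, 0.005])

```text
time: 10.75
position: [0.5613, 0.0808, 0.1172]
eef_rot: [180.0, 0.0, 27.1]
wrist_force: [-4.0, -2.3, 1.5]
finger_gap: 0.0091
grip_force: 58.9
```

```bash
python3 -c "
from h import *;st()"
```

```text
10.8 tcp_u mm [-52.2   1.7 117.2] F_u [-4.6 -0.2  1.5] M_u [-0.04  0.84  0.01] rot [180.    0.   27.1]
```

Call:
apply_moves(translation=[[0, 0, 0.001], [0, 0, 0.001]], twist=[[0, 0, 0], [0, 0, 0]], gripper=[0.005, 0.005])

```text
time: 10.95
position: [0.5613, 0.0808, 0.1151]
eef_rot: [-180.0, 0.0, 27.1]
wrist_force: [-4.6, -2.5, 0.6]
finger_gap: 0.0094
grip_force: 58.9
```

Call:
apply_moves(translation=[[0, 0, 0.001], [0, 0, 0]], twist=[[0, 0, 0], [0, 0, 0]], gripper=[0.005, 0.005])

```text
time: 11.15
position: [0.5612, 0.0807, 0.1141]
eef_rot: [-180.0, 0.0, 27.1]
wrist_force: [-5.6, -1.7, -0.5]
finger_gap: 0.0092
grip_force: 58.9
```

```bash
python3 -c "
from h import *;st()"
```

```text
11.2 tcp_u mm [-52.2   1.7 114.1] F_u [-5.8  1.  -0.5] M_u [-0.09  0.8  -0.05] rot [-180.     0.    27.1]
```

Call:
apply_moves(translation=[[0, 0, 0.001], [0, 0, 0]], twist=[[0, 0, 0], [0, 0, 0]], gripper=[0.005, 0.005])

```text
time: 11.35
position: [0.5613, 0.0808, 0.1132]
eef_rot: [-180.0, 0.0, 27.1]
wrist_force: [-4.0, -2.9, 0.1]
finger_gap: 0.0093
grip_force: 58.9
```

Call:
apply_moves(translation=[[0, 0, 0.001], [0, 0, 0]], twist=[[0, 0, 0], [0, 0, 0]], gripper=[0.005, 0.005])

```text
time: 11.55
position: [0.5615, 0.0808, 0.1126]
eef_rot: [180.0, -0.0, 27.1]
wrist_force: [-4.8, -2.3, 4.6]
finger_gap: 0.0091
grip_force: 59.9
```

```bash
python3 -c "
from h import *;st()"
```

```text
11.6 tcp_u mm [-51.9   1.7 112.6] F_u [-5.3  0.1  4.6] M_u [0.07 0.71 0.04] rot [180.   -0.   27.1]
```

Call:
apply_moves(translation=[[0, 0, 0.001], [0, 0, 0]], twist=[[0, 0, 0], [0, 0, 0]], gripper=[0.005, 0.005])

```text
time: 11.75
position: [0.5619, 0.081, 0.1118]
eef_rot: [180.0, -0.1, 27.1]
wrist_force: [-4.7, -2.7, 5.3]
finger_gap: 0.0091
grip_force: 59.9
```

```bash
python3 -c "
from h import *;st()"
```

```text
11.8 tcp_u mm [-51.6   1.7 111.8] F_u [-5.4 -0.3  5.3] M_u [0.02 0.56 0.04] rot [ 1.80e+02 -1.00e-01  2.71e+01]
```

Call:
apply_moves(translation=[[0, 0, 0.001], [0, 0, 0]], twist=[[0, 0, 0], [0, 0, 0]], gripper=[0.005, 0.005])

```text
time: 11.95
position: [0.5623, 0.0812, 0.1111]
eef_rot: [180.0, -0.2, 27.1]
wrist_force: [-5.2, -2.7, 8.1]
finger_gap: 0.0093
grip_force: 60.4
```

Run:
```python
from h import *
st()
a=vision.read_camera("scene");b=vision.read_camera("side")
A=cv2.resize(a["img"][145:220,255:305,::-1],None,fx=8,fy=8,interpolation=cv2.INTER_CUBIC)
B=cv2.resize(b["img"][175:250,260:310,::-1],None,fx=8,fy=8,interpolation=cv2.INTER_CUBIC)
C=np.hstack([A,B]);C=np.clip(255*(C/255.)**.6,0,255).astype(np.uint8)
cv2.imwrite("pics/dn.png",C);st()
th=np.radians(27.1);o=np.array([.6085,.103,0]);c,s=np.cos(th),np.sin(th)
W=lambda x,y,z:o+np.array([c*x-s*y,s*x+c*y,z])
x=-.004;z=.0635
print([((proj(a,W(x,.0017+y,zz))-[255,145]+.45)*8).round().tolist() for y,zz in((.032,z+.098),(-.032,z+.098),(.032,z))])
print("front bottom",((proj(a,W(x-.066,.0337,z))-[255,145]+.45)*8).round(),((proj(b,W(x-.066,.0337,z))-[260,175]+.45)*8+[400,0]).round(),((proj(b,W(x-.066,-.0303,z))-[260,175]+.45)*8+[400,0]).round(),((proj(b,W(x,-.0303,z))-[260,175]+.45)*8+[400,0]).round())
```

```text
11.9 tcp_u mm [-51.    1.6 111.1] F_u [-5.9 -0.   8.1] M_u [0.04 0.42 0.07] rot [180.   -0.2  27.1]
12.1 tcp_u mm [-51.1   1.6 111.1] F_u [-4.1  0.9  7.9] M_u [ 0.09  0.44 -0.04] rot [ 1.80e+02 -1.00e-01  2.71e+01]
[[157.0, 285.0], [192.0, 158.0], [162.0, 570.0]]
front bottom [393. 590.] [426. 589.] [604. 710.] [775. 579.]
```

View pics/dn.png

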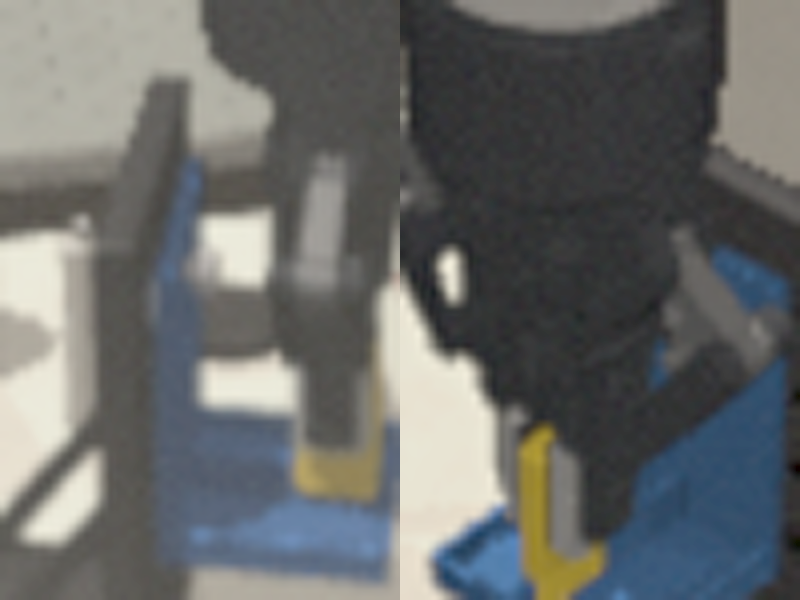

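The plate is down, with the head just below the plate top at (205,262). The vertical force is rising against a hard stop, so it's seated. I'll ease the plate forward onto the screw head, then let go.

Call:
apply_moves(translation=[[-0.001, 0, 0], [-0.001, 0, 0], [0, 0, 0]], twist=[[0, 0, 0], [0, 0, 0], [0, 0, 0]], gripper=[0.005, 0.005, 0.005])

```text
time: 12.35
position: [0.5614, 0.0808, 0.1112]
eef_rot: [180.0, -0.3, 27.1]
wrist_force: [-0.1, 0.3, 7.0]
finger_gap: 0.0094
grip_force: 59.8
```

```bash
python3 -c "
from h import *;st()"
```

```text
12.3 tcp_u mm [-52.    1.6 111.2] F_u [-0.   0.3  7. ] M_u [-0.   -0.29  0.02] rot [180.   -0.3  27.1]
```

Call:
apply_moves(translation=[[0, 0, 0], [0, 0, 0], [0, 0, 0], [0, 0, 0], [0, 0, 0]], twist=[[0, 0, 0], [0, 0, 0], [0, 0, 0], [0, 0, 0], [0, 0, 0]], gripper=[0.012, 0.02, 0.03, 0.03, 0.03])

```text
time: 12.85
position: [0.5595, 0.0799, 0.1101]
eef_rot: [-180.0, 0.0, 27.1]
wrist_force: [-0.6, 0.5, 1.1]
finger_gap: 0.0298
grip_force: 0.0
```

Run:
```python
from h import *
st();print(observe()["finger_gap"])
```

```text
12.8 tcp_u mm [-54.2   1.8 110.1] F_u [-0.3  0.7  1.1] M_u [0.06 0.01 0.01] rot [-180.     0.    27.1]
0.029810518616137878
```

Call:
apply_moves(translation=[[-0.004, 0, -0.005], [0, 0, -0.02], [0, 0, -0.035], [0, 0, -0.035], [0, 0, -0.035]], twist=[[0, 0, 0], [0, 0, 0], [0, 0, 0], [0, 0, 0], [0, 0, 0]], gripper=[0.03, 0.03, 0.03, 0.03, 0.03])

```text
time: 13.35
position: [0.5553, 0.0778, 0.2418]
eef_rot: [-180.0, 0.0, 27.1]
wrist_force: [0.1, -0.1, -0.1]
finger_gap: 0.0298
grip_force: 0.0
```

Call:
apply_moves(translation=[[-0.02, 0, -0.02], [-0.04, 0, 0], [-0.04, 0, 0], [0, 0, 0], [0, 0, 0]], twist=[[0, 0, 0], [0, 0, 0], [0, 0, 0], [0, 0, 0], [0, 0, 0]], gripper=[0.03, 0.03, 0.03, 0.03, 0.03])

```text
time: 13.85
position: [0.4665, 0.032, 0.261]
eef_rot: [180.0, -0.1, 27.0]
wrist_force: [1.3, -0.8, 0.1]
finger_gap: 0.0301
grip_force: 0.0
```

Run:
```python
from h import *
st()
a=vision.read_camera("scene");b=vision.read_camera("side")
A=cv2.resize(a["img"][145:225,250:310,::-1],None,fx=6.6667,fy=6.6667,interpolation=cv2.INTER_CUBIC)
B=cv2.resize(b["img"][180:260,260:320,::-1],None,fx=6.6667,fy=6.6667,interpolation=cv2.INTER_CUBIC)
C=np.hstack([A,B]);C=np.clip(255*(C/255.)**.6,0,255).astype(np.uint8)
cv2.imwrite("pics/end.png",C);print(C.shape)
```

```text
13.8 tcp_u mm [-158.7    1.5  261. ] F_u [ 0.8 -1.3  0.1] M_u [-0.   -0.03  0.06] rot [ 1.8e+02 -1.0e-01  2.7e+01]
(533, 800, 3)
```

View pics/end.png

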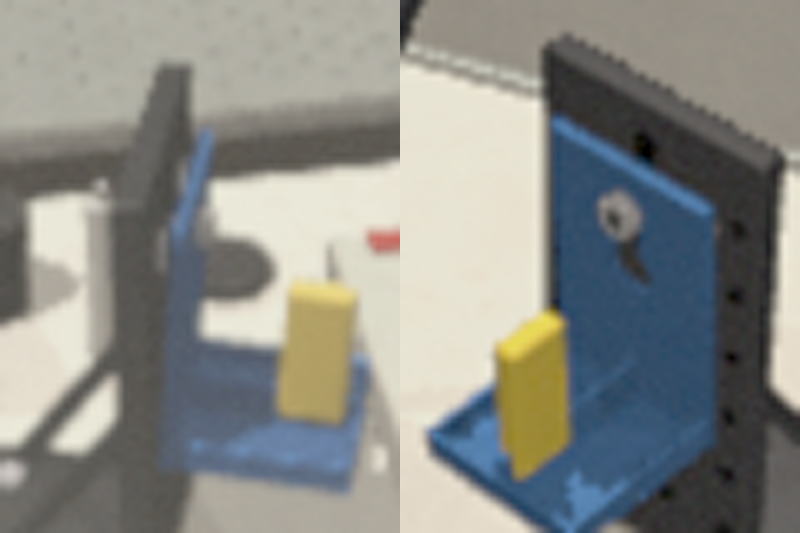

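The tray hangs from the screw: the head at (619,215) sits in the slot, and the predicted and seen distance to the plate top agree within about 1 mm. The plate edge is parallel to the upright's top and the gripper is clear.

```bash
python3 -c "
from station import manip;print(manip.close_job())"
```

```text
the job is handed in; nothing more can be done
None
```

The blue tray hangs on the screw with the screw at the top of the slot to within about 1 mm in the camera check. It is level side to side, its top leans forward by roughly 3°, contact forces at my readings stayed near 10 N, and the job is handed in at about 14 s.

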